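Start the torch's hold-down screw in its boss

ROBOT

A 6-joint arm with a two-finger parallel gripper is mounted at the origin on the work surface. World frame = base frame: x ahead of the robot, y to its left, z up, the work surface at z = 0. Lengths are in m, angles in degrees, forces in N, time in s.
With the tool pointing down it reaches from about 0.375 to 0.9 m from the base axis. Payload 3.1 kg.
Tool frame: the origin (TCP) lies on the centre line of the jaws, within the pads' length; the fingertips stand 14 mm ahead of it and the grasp point (between the pads) lies 5 mm behind it (bot.tips_ahead is the distance from the TCP to the fingertips, in m); z points along the fingers, y is the line along which they close (so a half turn about z gives the same grasp; the last joint's range is limited). The gripper opens to 87 mm and grips with 3 to 60 N. Pads are 19 mm wide; open, the fingers measure 117 mm over their backs; the gripper's body (75 mm by 190 mm) begins 51 mm behind the grasp point.
Start: joints at [-83.337, 30.224, 82.088, -0, 67.689, -10.227], TCP at [0.182, -0.598, 0.237] pointing down, gripper open.
Joint ranges: [-176.69, 176.69], [-43.24, 126.21], [12.49, 139.97], [-82, 262], [0, 151.66], [-163.58, 163.58]. Speed limits (degrees/s): [159.86, 159.86, 180, 180, 180, 180].

INTERFACE

Orientations are given as a 3x3 rotation matrix whose columns are the frame's x, y, z axes.
In Python, from rig import bot gives the robot as it stands.
- The arm moves only by the tool play_rows, never from a script. Its argument "moves" is a list that holds one entry, the list of rows, each a list of 6 numbers: the shift along the tool's x, y, z in mm, then the turn, a rotation vector about the tool's x, y, z in rad. A call has 1 to 5 rows; each row shifts and turns the commanded pose from where the row before left it, along the tool's axes as they then stand; what a row does not reach is not made up. A row lasts 1/10 s, in which the tool goes at most 50 mm and 8.59 degrees, less where a joint would pass 70% of its speed; a pose out of reach is approached as far as the arm can. A call with a gripper value outside its range is refused whole. "fingers" is the opening, from -1 (shut) to 1 (fully open), set as the call begins (left out, the last holds). The fingers move at their own pace and stop on an object; the grip force is fixed at half the most. Time passes only in rows, so rows that do not move let the fingers close. It gives the time, the measured TCP pose, the force, the opening and the grip force at its end, in the units of the state.
- bot.read_state(): the state, without advancing time (a new reading comes with each control period).
- bot.capture(name): name is "side" or "top" or "wrist"; returns a dict with "image" (420x560x3 uint8, blue, green, red), "fx", "fy", "cx", "cy" (pixels), "R" (3x3) and "t" (3): a world point X has camera coordinates R X + t. Camera axes: x right, y down, z forward; pixel columns grow to the right and rows downward; lengths in m; the calibration is good to about 2 mm. A picture is of the moment at which its call begins. There is no depth.
- bot.hand_in(): hands the job in; it is judged then, once.
Trained networks look in a picture, given as the dict that the camera call returned (one of the last four; its "shot" number tells which), for a name from the list of things; names that differ only in an ending like _2 or _b are one class to them, and where a whole thing is asked for, a point or a joint stands for the part that bears it (a point fixed in the world has none). Each returns a list of dicts, best first, with "confidence" (0 to 1); they miss things now and then, are a little off and sometimes report something else, mostly with a low value. They report only what shows in the picture. A call takes as long as a camera call.
- bot.search_frame(picture, query): "centre" ([column, row] in pixels, amid what is visible of it).
- bot.silhouettes(picture, query): "pixels" (420x560 bool, what is visible of it) and "centre" ([column, row] in pixels, amid what is visible of it).
- bot.pinpoint(picture, query): "centre" ([column, row] in pixels: a listed point, or the origin of a listed thing).
The state is a dict: "time_s": time; "joint_positions": joint angles; "qvel": joint speeds; "tau": joint torques, N m; "position": TCP position; "tcp_rot": TCP orientation; "force": force on the tool from outside, world axes, zero at the start; "moment": the same for the moment, N m; "opening": opening from 0.0 (shut) to 1.0 (fully open); "grasp_force": force on a finger pad.
Only numpy, scipy, OpenCV 4.12 (cv2) and the standard library are available. Lean on these libraries where they do the work, as an engineer would, in place of code of your own. Each camera call takes 0.05 s, during which the arm holds its last target. There are 200 camera calls.

TASK

The bench torch's foot is to be held down by two hand screws; the right one is home, the left one, its black knob standing high, is only set loose in its threaded boss. Start the left one the careful way: without lifting it out, turn it backward (anticlockwise seen from above) until you feel it drop one thread, then forward (clockwise) one full turn, and no further. Finish while still gripping its knob, holding the screw still and upright, just started, and leave the jar, paddle and cup around it where they are.

Things in the scene. Friction and masses are not known exactly. Their poses are not given: they have to be found in the camera images.
- knob (a point): Centre (half-way up) of the loose hand screw's black round fluted knob, 44 mm diameter, 30 mm high; it can be gripped from above at any yaw. At the start the screw's first thread rests on top of the boss thread, leaning up to 3 degrees, with the knob's centre 51 to 55 mm above the boss top.
- pin (a point): End of the steel cross pin in the rim of the loose knob, half-way up, 22 mm from the screw's axis; it turns with the screw.
- boss (a point): Centre of the top of the threaded boss under the loose screw, 45 mm above the bench, fixed. z up, x along the torch to its mouth, -y along the foot to the other screw. The 10 mm foot plate (60 mm wide) lies on it, with a hole for the screw. Torch barrel (40 mm across, top up to 140 mm above the bench) parallel to x at y = -120 mm; a like knob, home on the plate, at y = -240 mm.
- screw: The loose hand screw, about 0.3 kg; origin at its lower end, 77 mm below the knob's centre; z up, x toward its pin. Right-hand thread, 26 mm wide, 6 mm per turn, in the top 40 mm below the knob; then a plain point 22 mm long. Turned back it rises slightly, then within half a turn drops 6 mm by its weight (a tight grip can hold it up until let go or pushed down). Forward it sinks 6 mm a turn.
- frit_jar_mid (a point): Middle of a bystander: glass jar of glass chips with a metal lid, 60 mm diameter, 80 mm high.
- paddle_mid (a point): Middle of a bystander: graphite paddle with wooden handle, 228 mm long, 55 mm wide, 18 mm high, lying on the bench.
- mandrel_cup_mid (a point): Point half-way up a bystander: steel cup 66 mm wide, 85 mm high, with thin steel rods standing up to 200 mm above the bench.

How it is judged (in metres and radians):
On the way, in this order (a step that is already met when the one before it is completed fails the run):
1. the loose screw is turned backward (anticlockwise from above) up to the start of the thread (y of pin in the frame of boss between -0.016 and -0.0003 m and x of pin in the frame of boss above 0 m and z of knob in the frame of boss above 0.0525 m), for 0.04 s.
2. turned on backward, it drops one thread (y of pin in the frame of boss above -0.005 m and z of knob in the frame of boss between 0.047 and 0.0525 m), for 0.1 s.
At the end, for the whole second after the job is handed in: The loose screw is engaged by about one turn past the drop, give or take half a turn (knob centre 40 to 46.5 mm above the boss top), within 6 degrees of upright, still, and still gripped with more than 2 N, through the last second (z of knob in the frame of boss between 0.04 and 0.0465 m and angle between screw's own z axis and vertical below 0.1 rad and contact force between the fingers and screw above 2 N and angular speed of screw below 0.2 rad/s); the arm keeps its last pose, push and grip.
It fails at once if the screw is lifted out of the boss (z of knob in the frame of boss above 0.063 m).
It fails at once if a bystander is pushed away (distance of any of frit_jar_mid, paddle_mid, mandrel_cup_mid from where it was at the start of the episode above 0.03 m).
It also fails if it takes over 72 s, if anything falls off the work surface, if the arm or the gripper's body presses on something with over 40 N, if the wrist force passes 120 N, or if a joint passes its speed limit or range.

## Working session

There is one attempt and no reset: what is moved stays moved. The work goes in short steps, Python scripts to look and compute and a tool call to move; the robot and the scene stay as the last step left them, time stands still between calls to the robot, and variables do not carry over. Pictures are saved under pics/ and viewed, at most 10 in all, crops included, and the job is handed in when it is done.

Besides the shell and the picture viewer there is one more tool, called after "Request:" as a command line: name --argument value ..., lists and objects as JSON in quotes. play_rows: Moves the arm, as the interface text tells. Its arguments: {"type":"object","properties":{"moves":{"type":"array","items":{"type":"array","items":{"type":"array","items":{"type":"number"}}}},"fingers":{"type":"number"}},"required":["moves"]}

```bash
mkdir -p pics; cat > h.py <<'E'
from rig import bot
import numpy as np, cv2
def ray(p,uv):
    R=np.array(p["R"]);t=np.array(p["t"])
    d=R.T@np.array([(uv[0]-p["cx"])/p["fx"],(uv[1]-p["cy"])/p["fy"],1.]);return -R.T@t,d/np.linalg.norm(d)
def tri(L):
    A=np.zeros((3,3));b=np.zeros(3)
    for o,d in L:
        P=np.eye(3)-np.outer(d,d);A+=P;b+=P@o
    x=np.linalg.solve(A,b);return x,[round(1e3*float(np.linalg.norm(np.cross(x-o,d))),1) for o,d in L]
E
python3 - <<'E'
from h import *
ps={n:bot.capture(n) for n in("side","top","wrist")}
for n in ps: cv2.imwrite(f"pics/a_{n}.png",ps[n]["image"])
for q in("knob","pin","boss","screw","frit_jar_mid","paddle_mid","mandrel_cup_mid"):
    L=[]
    for n in ps:
        r=bot.pinpoint(ps[n],q)
        for k in r[:3]: print(q,n,np.round(k["centre"],1),round(k["confidence"],2))
        if r and n!="wrist" : L.append(ray(ps[n],r[0]["centre"]))
    if len(L)>1: print(q,tri(L))
cv2.imwrite("pics/a_all.png",cv2.resize(np.hstack([ps["side"]["image"],ps["top"]["image"]]),(800,300)))
E
```

```text
knob side [267.5 212.9] 0.49
knob top [259.8 218.1] 0.73
knob (array([0.57299066, 0.02413031, 0.11450561]), [2.3, 2.3])
pin side [271.7 214. ] 0.8
pin top [262.1 224.8] 0.64
pin (array([0.55941136, 0.01907394, 0.1074926 ]), [1.0, 1.0])
boss side [268.6 229. ] 0.8
boss side [186.3 330.6] 0.22
boss top [261.3 224. ] 0.94
boss (array([0.56922173, 0.02340675, 0.04730446]), [0.2, 0.2])
screw side [265.9 232.9] 0.48
screw top [265.  225.1] 0.46
screw (array([0.57520279, 0.01492852, 0.0170909 ]), [4.7, 4.7])
frit_jar_mid side [287.8 332.8] 0.95
frit_jar_mid top [157.4 268.2] 0.57
frit_jar_mid top [264.3 221.7] 0.19
frit_jar_mid (array([0.44980162, 0.30914123, 0.04039382]), [5.5, 5.5])
paddle_mid top [144.7 188.6] 0.73
mandrel_cup_mid side [331.3 142.9] 0.92
mandrel_cup_mid top [426.8 266.2] 0.82
mandrel_cup_mid top [141.8 185.5] 0.24
mandrel_cup_mid (array([ 0.45426979, -0.42394155,  0.03548202]), [9.9, 9.9])
```

View pics/a_side.png

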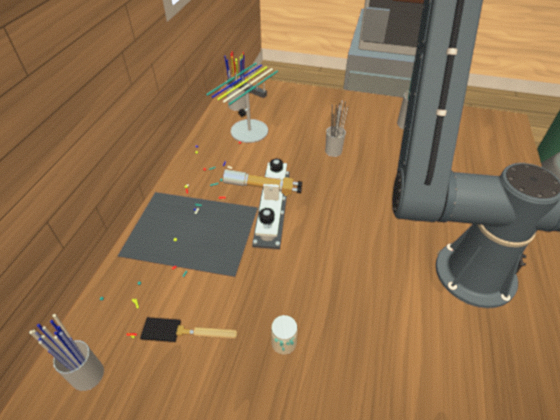

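View pics/a_top.png

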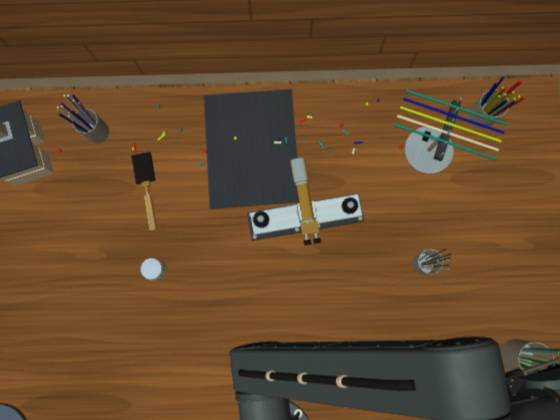

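The side view shows the loose knob at (267,215) and the home knob at (277,165). The top view shows them at (261,218) and (350,205), so the boss yaw is about 8°. Next I move the hand over the knob to look closely.

```bash
python3 - <<'E'
from h import *
s=bot.read_state();R=np.array(s["tcp_rot"]);p=np.array(s["position"])
print(np.round(R,3),p,s["time_s"],s["opening"],bot.tips_ahead)
print(1e3*R.T@(np.array([.57,.023,.26])-p))
E
```

```text
[[ 0.957  0.29   0.   ]
 [ 0.29  -0.957 -0.   ]
 [-0.     0.    -1.   ]] [ 0.1816097  -0.5980154   0.23656414] 1.2 0.9980561459151858 0.014
[ 552.04387282 -481.40785998  -23.46118284]
```

Request:
play_rows --moves '[[[36,-32,-6,0,0,0],[36,-32,-6,0,0,0],[36,-32,-6,0,0,0],[36,-32,-6,0,0,0],[36,-32,-6,0,0,0]]]' --fingers 1

```text
time_s: 1.7
position: [0.308, -0.391, 0.2669]
tcp_rot: [[0.957, 0.29, 0.0], [0.29, -0.957, -0.0], [0.0, 0.0, -1.0]]
force: [1.1, -0.1, 0.1]
opening: 0.999
grasp_force: 0.0
```

Request:
play_rows --moves '[[[36,-32,0,0,0,0],[36,-32,0,0,0,0],[36,-32,0,0,0,0],[36,-32,0,0,0,0],[36,-32,0,0,0,0]]]'

```text
time_s: 2.2
position: [0.434, -0.1855, 0.2669]
tcp_rot: [[0.957, 0.29, 0.001], [0.29, -0.957, -0.001], [0.001, 0.001, -1.0]]
force: [0.8, 0.0, -0.7]
opening: 1.002
grasp_force: 0.0
```

Request:
play_rows --moves '[[[36,-32,0,0,0,0],[36,-32,0,0,0,0],[36,-32,0,0,0,0],[36,-32,0,0,0,0],[36,-32,0,0,0,0]]]'

```text
time_s: 2.7
position: [0.5597, 0.0201, 0.2668]
tcp_rot: [[0.957, 0.291, 0.001], [0.291, -0.957, -0.0], [0.0, 0.0, -1.0]]
force: [0.0, -0.9, 0.1]
opening: 1.002
grasp_force: 0.0
```

```bash
python3 - <<'E'
from h import *
ps={n:bot.capture(n) for n in("wrist","side","top")}
cv2.imwrite("pics/b_wrist.png",ps["wrist"]["image"])
s=bot.read_state();print(s["position"],s["joint_positions"],s["time_s"])
p=ps["wrist"];print("cam",-np.array(p["R"]).T@np.array(p["t"]))
for q,z in(("knob",.098),("pin",.098),("boss",.045),("screw",.021)):
  for n in ps:
    for k in bot.pinpoint(ps[n],q)[:2]:
        o,d=ray(ps[n],k["centre"]);print(q,n,np.round(k["centre"],1),round(k["confidence"],2),np.round(o+d*(z-o[2])/d[2],4))
E
```

```text
[0.55981397 0.0207023  0.2664445 ] [-9.31271228e+00  2.32159746e+01  8.95309022e+01  4.28421221e-03
  6.72176372e+01  6.35022993e+01] 2.85
cam [0.63382305 0.04286854 0.41400246]
knob wrist [283.5 179.7] 0.94 [0.5756 0.0234 0.098 ]
knob side [267.  215.4] 0.56 [0.5739 0.0189 0.098 ]
knob top [424.9 261.6] 0.66 [ 0.4526 -0.4039  0.098 ]
knob top [260.3 218. ] 0.58 [0.5781 0.0238 0.098 ]
pin wrist [280.3 202.2] 0.6 [0.5546 0.0201 0.098 ]
pin side [273.  214.7] 0.69 [0.5587 0.0123 0.098 ]
boss wrist [289.9 168.3] 0.65 [0.5794 0.0172 0.045 ]
boss side [267.4 226.7] 0.95 [0.5752 0.0142 0.045 ]
boss top [260.4 224. ] 0.64 [0.5698 0.026  0.045 ]
screw wrist [290.3 169.3] 0.64 [0.5749 0.0148 0.021 ]
screw side [263.8 234.5] 0.63 [0.5832 0.0253 0.021 ]
screw top [263.7 226.9] 0.58 [0.5649 0.0179 0.021 ]
```

View pics/b_wrist.png

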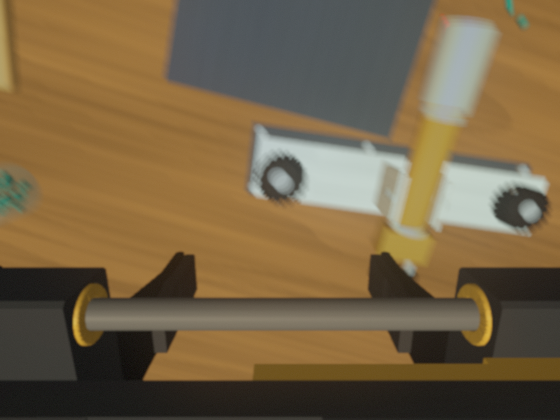

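The close view shows the loose knob at (282,179), its pin toward image-down at (280,202), and the foot running right to the home knob at (528,208). The boss yaw is about 10°, and the pin is about half a turn from the thread start. I'll align and descend partway.

Request:
play_rows --moves '[[[15,3,20,0,0,0],[0,0,30,0,0,0],[0,0,30,0,0,0],[0,0,20,0,0,0],[0,0,0,0,0,0]]]'

```text
time_s: 3.95
position: [0.5718, 0.0199, 0.1636]
tcp_rot: [[0.957, 0.29, -0.007], [0.29, -0.957, 0.001], [-0.006, -0.003, -1.0]]
force: [0.1, 0.4, -0.6]
opening: 1.001
grasp_force: 0.0
```

```bash
cat > look.py <<'E'
from h import *
import sys
def look(name=None,cams=("wrist","side")):
    ps={n:bot.capture(n) for n in cams}
    if name: cv2.imwrite(f"pics/{name}.png",ps["wrist"]["image"])
    s=bot.read_state();print("tcp",np.round(s["position"],4),"q",np.round(s["joint_positions"],1),"t",s["time_s"],"F",np.round(s["force"],1),"g",s["grasp_force"],s["opening"])
    for q,z in(("knob",.098),("pin",.098),("boss",.045)):
      L=[]
      for n in ps:
        r=bot.pinpoint(ps[n],q)[:1]
        for k in r:
            o,d=ray(ps[n],k["centre"]);L.append((o,d));print(q,n,np.round(k["centre"],1),round(k["confidence"],2),np.round(o+d*(z-o[2])/d[2],4))
      if len(L)>1: x,e=tri(L);print("  tri",np.round(x,4),e)
if __name__=="__main__": look(*sys.argv[1:2])
E
python3 look.py c_wrist
```

```text
tcp [0.5744 0.0196 0.1667] q [-9.2 31.5 93.3  0.  55.2 63.9] t 4.05 F [0.4 0.5 0.9] g 0.0 0.9987212792519014
knob wrist [279.8 228.4] 0.69 [0.5755 0.0227 0.098 ]
knob side [266.3 212.2] 0.74 [0.5789 0.0079 0.098 ]
  tri [0.5774 0.0221 0.1111] [3.0, 3.0]
pin wrist [274.7 260.5] 0.86 [0.5533 0.0195 0.098 ]
pin side [271.7 214.9] 0.61 [0.5619 0.0139 0.098 ]
  tri [0.5587 0.0214 0.1079] [1.3, 1.3]
boss wrist [286.8 204.3] 0.59 [0.5783 0.0183 0.045 ]
boss side [268.5 230.5] 0.6 [0.5684 0.0269 0.045 ]
  tri [0.5731 0.0161 0.0301] [1.5, 1.5]
```

View pics/c_wrist.png

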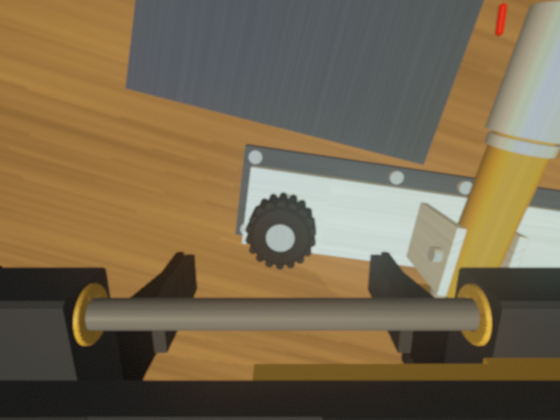

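The wrist view shows the knob at (281,230), between the jaw lines, with the foot plate clear beneath it. I'll descend around it.

Request:
play_rows --moves '[[[2,-3,20,0,0,0],[0,0,20,0,0,0],[0,0,15,0,0,0],[0,0,11.5,0,0,0],[0,0,0,0,0,0]]]'

```text
time_s: 4.85
position: [0.5743, 0.0232, 0.099]
tcp_rot: [[0.957, 0.29, -0.003], [0.29, -0.957, 0.0], [-0.002, -0.001, -1.0]]
force: [-0.7, -0.2, -0.4]
opening: 1.003
grasp_force: 0.0
```

```bash
python3 look.py d_wrist
```

```text
tcp [0.5755 0.023  0.1004] q [-8.8 37.3 95.7  0.  47.  64.3] t 4.95 F [ 0.  -1.2 -0.2] g 0.0 1.000589333594555
knob wrist [285.2 281.8] 0.82 [0.5754 0.0221 0.098 ]
pin wrist [274.3 321.8] 0.93 [0.5535 0.0209 0.098 ]
boss side [267.4 227.1] 0.71 [0.5748 0.0156 0.045 ]
```

View pics/d_wrist.png

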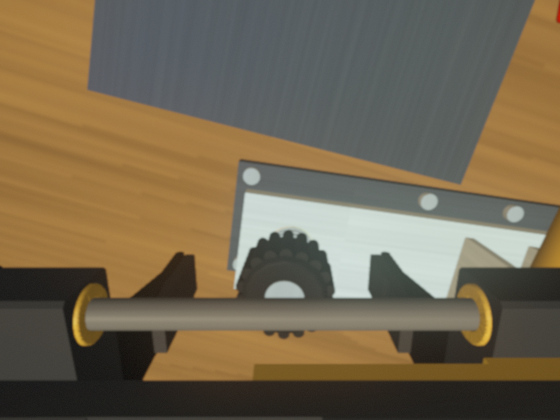

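The wrist view shows the knob centred between the jaws at (285,285). I'll close on it.

Request:
play_rows --moves '[[[0,0,0,0,0,0],[0,0,0,0,0,0],[0,0,0,0,0,0],[0,0,0,0,0,0],[0,0,0,0,0,0]]]' --fingers -1

```text
time_s: 5.75
position: [0.5751, 0.0231, 0.1]
tcp_rot: [[0.957, 0.291, -0.0], [0.291, -0.957, 0.0], [-0.0, -0.0, -1.0]]
force: [0.4, -0.8, -0.1]
opening: 0.63
grasp_force: 0.0
```

Request:
play_rows --moves '[[[0,0,0,0,0,0],[0,0,0,0,0,0],[0,0,0,0,0,0],[0,0,0,0,0,0]]]'

```text
time_s: 6.15
position: [0.5755, 0.0224, 0.1002]
tcp_rot: [[0.957, 0.291, 0.001], [0.291, -0.957, -0.001], [0.001, 0.001, -1.0]]
force: [0.9, -3.5, 0.2]
opening: 0.501
grasp_force: 29.5
```

Request:
play_rows --moves '[[[0,0,-0.13,0,0,-0.14],[0,0,-0.13,0,0,-0.14],[0,0,-0.13,0,0,-0.14],[0,0,-0.13,0,0,-0.14],[0,0,-0.13,0,0,-0.14]]]'

```text
time_s: 6.65
position: [0.5746, 0.0229, 0.1005]
tcp_rot: [[0.54, 0.842, -0.001], [0.842, -0.54, -0.0], [-0.001, -0.001, -1.0]]
force: [0.2, -3.8, -0.5]
opening: 0.506
grasp_force: 29.3
```

```bash
python3 look.py e_wrist
```

```text
tcp [0.5744 0.0228 0.1006] q [-8.8 37.2 95.7 -0.1 47.1 24.2] t 6.75 F [-0.9 -3.2  0.4] g 29.3907112441957 0.5046223778914141
knob side [266.  214.5] 0.51 [0.5774 0.0164 0.098 ]
pin wrist [270.5 323.1] 0.79 [0.5573 0.0077 0.098 ]
pin side [272.2 212.8] 0.43 [0.5627 0.006  0.098 ]
  tri [0.5606 0.0123 0.1057] [0.4, 0.4]
boss wrist [291.9 244.7] 0.98 [0.5779 0.0181 0.045 ]
boss side [267.6 228. ] 0.64 [0.5733 0.0187 0.045 ]
  tri [0.5757 0.0149 0.0389] [1.4, 1.4]
```

Request:
play_rows --moves '[[[0,0,-0.13,0,0,-0.14],[0,0,-0.13,0,0,-0.14],[0,0,-0.13,0,0,-0.14],[0,0,-0.13,0,0,-0.14],[0,0,-0.13,0,0,-0.14]]]'

```text
time_s: 7.55
position: [0.5734, 0.0229, 0.1009]
tcp_rot: [[-0.128, 0.992, -0.004], [0.992, 0.128, -0.0], [0.0, -0.004, -1.0]]
force: [-3.2, -4.7, -0.3]
opening: 0.499
grasp_force: 29.4
```

Request:
play_rows --moves '[[[0,0,-0.13,0,0,-0.14],[0,0,-0.13,0,0,-0.14],[0,0,-0.13,0,0,-0.14],[0,0,-0.13,0,0,-0.14],[0,0,-0.13,0,0,-0.14]]]'

```text
time_s: 8.05
position: [0.5723, 0.0219, 0.1017]
tcp_rot: [[-0.738, 0.675, -0.007], [0.675, 0.738, -0.002], [0.003, -0.006, -1.0]]
force: [-5.5, -9.6, 3.0]
opening: 0.496
grasp_force: 29.7
```

```bash
python3 look.py f_wrist
```

```text
tcp [0.5723 0.0219 0.1017] q [ -8.9  37.1  95.8  -0.3  47.5 -56.1] t 8.15 F [-5.4 -7.2  3.4] g 29.72761812794488 0.49615673461214543
knob wrist [281.7 281.2] 0.77 [0.5708 0.0219 0.098 ]
knob side [267.3 215.2] 0.5 [0.5733 0.018  0.098 ]
  tri [0.5705 0.0231 0.103 ] [1.5, 1.5]
pin wrist [270.3 322.4] 0.82 [0.5835 0.0027 0.098 ]
pin side [265.  212.4] 0.71 [0.5822 0.0096 0.098 ]
  tri [ 0.5868 -0.0016  0.0868] [1.7, 1.7]
boss side [266.8 226.1] 0.71 [0.5774 0.0124 0.045 ]
```

View pics/f_wrist.png

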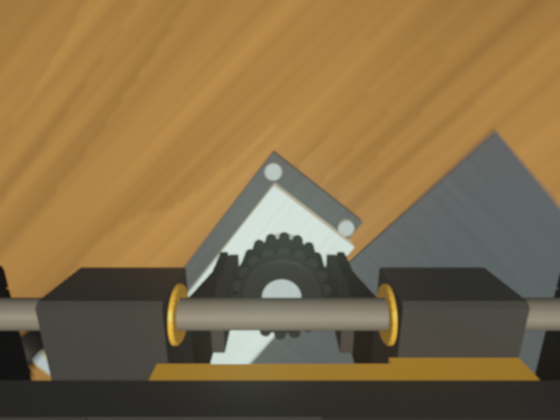

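The knob is still gripped, at (283,285), and the pin is about 65° before the thread start. Side force is building up because the screw leans in the grip, so I'll follow it a little and keep turning.

Request:
play_rows --moves '[[[-1.3,-3,0,0,0,0],[0,0,-0.13,0,0,-0.14],[0,0,-0.13,0,0,-0.14],[0,0,-0.13,0,0,-0.14],[0,0,0,0,0,0]]]'

```text
time_s: 8.95
position: [0.5723, 0.0197, 0.1022]
tcp_rot: [[-0.948, 0.319, -0.004], [0.319, 0.948, -0.001], [0.004, -0.002, -1.0]]
force: [-4.4, -4.6, 2.4]
opening: 0.495
grasp_force: 29.8
```

```bash
python3 look.py g_wrist
```

```text
tcp [0.5723 0.0197 0.1022] q [ -9.2  37.   95.9  -0.1  47.3 -80.4] t 9.05 F [-4.2 -5.1  2.5] g 29.75296252348926 0.49500794597660025
knob wrist [282.1 281.4] 0.63 [0.5711 0.0195 0.098 ]
knob side [263.5 216.3] 0.63 [0.5822 0.0245 0.098 ]
  tri [0.5818 0.016  0.0851] [4.1, 4.1]
pin wrist [270.2 325.3] 0.6 [0.5919 0.0063 0.098 ]
pin side [263.1 208.7] 0.42 [ 0.5911 -0.0025  0.098 ]
  tri [0.5868 0.0082 0.1086] [1.4, 1.4]
boss wrist [287.2 241.1] 0.72 [0.5718 0.0224 0.045 ]
boss side [267.8 229. ] 0.68 [0.5718 0.0221 0.045 ]
  tri [0.5717 0.0225 0.0454] [0.0, 0.0]
```

Request:
play_rows --moves '[[[0,0,-0.13,0,0,-0.14],[0,0,-0.13,0,0,-0.14],[0,0,-0.13,0,0,-0.14],[0,0,0,0,0,0]]]'

```text
time_s: 9.75
position: [0.5734, 0.0189, 0.1028]
tcp_rot: [[-0.995, -0.095, -0.001], [-0.095, 0.995, -0.002], [0.002, -0.002, -1.0]]
force: [-2.4, -6.0, 2.4]
opening: 0.494
grasp_force: 29.9
```

Request:
play_rows --moves '[[[0,0,-0.13,0,0,-0.14],[0,0,-0.13,0,0,-0.14],[0,0,-0.1,0,0,-0.14],[0,0,0,0,0,0]]]'

```text
time_s: 10.15
position: [0.5746, 0.0189, 0.1028]
tcp_rot: [[-0.87, -0.493, 0.001], [-0.493, 0.87, -0.002], [-0.0, -0.002, -1.0]]
force: [-0.9, -5.6, -1.5]
opening: 0.498
grasp_force: 30.0
```

```bash
python3 look.py h_wrist
```

```text
tcp [0.5746 0.0189 0.1028] q [-9.200e+00  3.700e+01  9.580e+01 -1.000e-01  4.720e+01 -1.285e+02] t 10.25 F [-0.7 -5.6 -3. ] g 29.958720551803708 0.502934141459221
knob wrist [281.4 280.5] 0.6 [0.5735 0.0181 0.098 ]
knob side [267.6 209.3] 0.42 [ 0.5784 -0.0035  0.098 ]
  tri [0.5699 0.0137 0.1151] [3.8, 3.8]
pin wrist [268.  325.6] 0.72 [0.5982 0.0245 0.098 ]
pin side [268.  227.4] 0.73 [0.5597 0.0597 0.098 ]
  tri [0.5843 0.0325 0.0815] [21.4, 21.4]
boss side [268.7 226.3] 0.76 [0.572  0.0118 0.045 ]
```

The vertical force flipped to −3 N, which is the screw's weight hanging in the grip, so it has passed the thread start. I'll turn a little more and then lower it one thread.

Request:
play_rows --moves '[[[0,0,0,0,0,-0.14],[0,0,0,0,0,-0.07],[0,0,1.5,0,0,0],[0,0,1.5,0,0,0],[0,0,0,0,0,0]]]'

```text
time_s: 11.05
position: [0.575, 0.019, 0.1]
tcp_rot: [[-0.75, -0.661, 0.002], [-0.661, 0.75, -0.002], [-0.0, -0.003, -1.0]]
force: [-0.9, -5.3, -3.0]
opening: 0.495
grasp_force: 30.0
```

Request:
play_rows --moves '[[[0,0,1,0,0,0],[0,0,1,0,0,0],[0,0,0,0,0,0],[0,0,0,0,0,0]]]'

```text
time_s: 11.45
position: [0.5751, 0.0191, 0.0982]
tcp_rot: [[-0.75, -0.661, 0.002], [-0.661, 0.75, -0.002], [-0.001, -0.003, -1.0]]
force: [-0.4, -5.9, -1.0]
opening: 0.499
grasp_force: 30.0
```

Request:
play_rows --moves '[[[0,0,0.7,0,0,0],[0,0,0,0,0,0]]]'

```text
time_s: 11.65
position: [0.5751, 0.0192, 0.0982]
tcp_rot: [[-0.75, -0.661, 0.003], [-0.662, 0.75, -0.002], [-0.001, -0.003, -1.0]]
force: [-1.3, -4.6, 2.5]
opening: 0.503
grasp_force: 30.0
```

Request:
play_rows --moves '[[[0,0,0.7,0,0,0],[0,0,0,0,0,0],[0,0,0,0,0,0]]]'

```text
time_s: 11.95
position: [0.5752, 0.0192, 0.0981]
tcp_rot: [[-0.75, -0.662, 0.003], [-0.662, 0.75, -0.002], [-0.001, -0.003, -1.0]]
force: [-2.4, -4.7, 7.4]
opening: 0.498
grasp_force: 30.0
```

It is seated one thread lower: contact now pushes up at 7 N. I'll release it so it settles freely, then look.

Request:
play_rows --moves '[[[0,0,0,0,0,0],[0,0,0,0,0,0],[0,0,0,0,0,0],[0,0,0,0,0,0]]]' --fingers 0.4

```text
time_s: 12.35
position: [0.574, 0.0205, 0.0965]
tcp_rot: [[-0.75, -0.662, -0.0], [-0.662, 0.75, 0.001], [-0.0, 0.001, -1.0]]
force: [-0.4, 0.3, -0.2]
opening: 0.687
grasp_force: 0.0
```

```bash
python3 look.py i_wrist; python3 - <<'E'
from h import *
p=bot.capture("side");i=p["image"]
w=cv2.imread("pics/i_wrist.png")
a=cv2.resize(i[150:270,190:350],None,fx=2.5,fy=2.5,interpolation=cv2.INTER_CUBIC)
b=cv2.resize(w,(400,300));cv2.imwrite("pics/i.png",np.hstack([a,b]))
E
```

```text
tcp [0.574  0.0204 0.0965] q [  -9.1   37.5   96.     0.    46.5 -140.6] t 12.45 F [-0.4  0.5  0.2] g 0.0 0.6893575415822725
knob wrist [277.3 282.2] 0.92 [0.5725 0.0167 0.098 ]
knob side [266.4 211.3] 0.4 [0.5796 0.0046 0.098 ]
  tri [0.5732 0.0139 0.1067] [3.9, 3.9]
pin wrist [265.3 320.9] 0.91 [0.5914 0.0258 0.098 ]
pin side [255.6 217.8] 0.49 [0.6014 0.0351 0.098 ]
  tri [0.6004 0.0293 0.0889] [3.7, 3.7]
boss wrist [280. 240.] 0.86 [0.5715 0.0171 0.045 ]
boss side [266.8 228.7] 0.78 [0.5748 0.0217 0.045 ]
  tri [0.5744 0.0183 0.0403] [1.5, 1.5]
```

View pics/i.png

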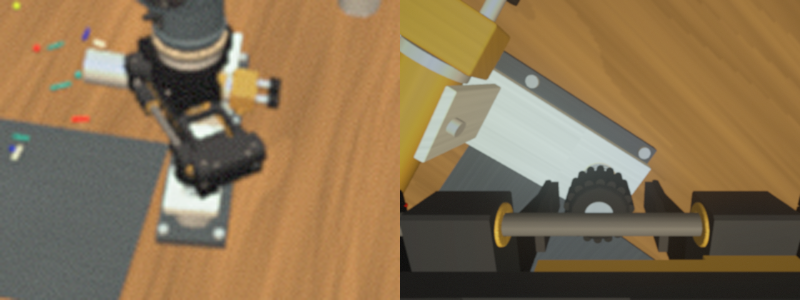

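The hand is open around the knob, which sits slightly left of centre. I'll centre on it and regrip.

Request:
play_rows --moves '[[[2,-2,0,0,0,0],[0,0,0,0,0,0],[0,0,0,0,0,0],[0,0,0,0,0,0],[0,0,0,0,0,0]]]' --fingers -1

```text
time_s: 13.3
position: [0.5737, 0.0172, 0.0968]
tcp_rot: [[-0.75, -0.662, -0.0], [-0.662, 0.75, 0.0], [0.0, 0.0, -1.0]]
force: [-0.1, -0.2, 1.9]
opening: 0.499
grasp_force: 30.0
```

Request:
play_rows --moves '[[[0,0,0.13,0,0,0.14],[0,0,0.13,0,0,0.14],[0,0,0.13,0,0,0.14],[0,0,0.13,0,0,0.14],[0,0,0.13,0,0,0.14]]]'

```text
time_s: 13.8
position: [0.5735, 0.018, 0.0961]
tcp_rot: [[-1.0, -0.017, -0.001], [-0.017, 1.0, 0.001], [0.001, 0.001, -1.0]]
force: [-1.5, 1.9, 0.9]
opening: 0.499
grasp_force: 30.0
```

Request:
play_rows --moves '[[[0,0,0.13,0,0,0.14],[0,0,0.13,0,0,0.14],[0,0,0.13,0,0,0.14],[0,0,0.13,0,0,0.14],[0,0,0.13,0,0,0.14]]]'

```text
time_s: 14.3
position: [0.5739, 0.0192, 0.0955]
tcp_rot: [[-0.775, 0.632, 0.0], [0.632, 0.775, 0.003], [0.002, 0.003, -1.0]]
force: [0.2, 6.7, 1.3]
opening: 0.5
grasp_force: 30.0
```

Request:
play_rows --moves '[[[0,0,0.13,0,0,0.14],[0,0,0.13,0,0,0.14],[0,0,0.13,0,0,0.14],[0,0,0.13,0,0,0.14],[0,0,0.13,0,0,0.14]]]'

```text
time_s: 14.8
position: [0.575, 0.0196, 0.095]
tcp_rot: [[-0.186, 0.983, 0.003], [0.983, 0.186, 0.004], [0.003, 0.004, -1.0]]
force: [3.0, 8.1, -1.6]
opening: 0.491
grasp_force: 30.0
```

```bash
python3 look.py j_wrist
```

```text
tcp [0.5748 0.0195 0.095 ] q [ -9.3  37.7  96.1   0.3  46.2 -20.4] t 14.9 F [2.  6.7 0.4] g 30.004920079372823 0.49568650407307113
knob wrist [278.6 287.4] 0.82 [0.5723 0.0199 0.098 ]
knob side [266.1 212.5] 0.83 [0.5792 0.0092 0.098 ]
  tri [0.5699 0.0372 0.1302] [0.6, 0.6]
pin wrist [272.4 327.7] 0.89 [ 0.5733 -0.0013  0.098 ]
pin side [267.  209.7] 0.48 [ 0.5796 -0.0016  0.098 ]
  tri [0.5731 0.0129 0.1164] [2.3, 2.3]
```

Request:
play_rows --moves '[[[1.5,0,0.13,0,0,0.14],[0,0,0.13,0,0,0.14],[0,0,0.13,0,0,0.14],[0,0,0.13,0,0,0.14],[0,0,0.13,0,0,0.14]]]'

```text
time_s: 15.7
position: [0.5759, 0.0199, 0.0943]
tcp_rot: [[0.491, 0.871, 0.005], [0.871, -0.491, 0.002], [0.004, 0.004, -1.0]]
force: [4.4, 3.9, -2.1]
opening: 0.499
grasp_force: 30.0
```

Request:
play_rows --moves '[[[0,0,0.13,0,0,0.14],[0,0,0.13,0,0,0.14],[0,0,0.13,0,0,0.14],[0,0,0.13,0,0,0.14],[0,0,0.13,0,0,0.14]]]'

```text
time_s: 16.2
position: [0.5767, 0.0191, 0.0938]
tcp_rot: [[0.936, 0.351, 0.007], [0.351, -0.936, 0.0], [0.007, 0.002, -1.0]]
force: [4.8, 2.1, -3.4]
opening: 0.501
grasp_force: 30.0
```

Request:
play_rows --moves '[[[0,0,0.13,0,0,0.14],[0,0,0.13,0,0,0.14],[0,0,0.13,0,0,0.14],[0,0,0.13,0,0,0.14],[0,0,0.13,0,0,0.14]]]'

```text
time_s: 16.7
position: [0.5767, 0.0182, 0.0931]
tcp_rot: [[0.942, -0.334, 0.007], [-0.334, -0.942, -0.001], [0.007, -0.001, -1.0]]
force: [3.7, -1.2, -4.0]
opening: 0.498
grasp_force: 30.0
```

```bash
python3 look.py k_wrist
```

```text
tcp [0.5765 0.0184 0.0931] q [-9.3 37.9 96.   0.  45.7 99.9] t 16.8 F [ 5.4  0.4 -4.5] g 29.98027989640832 0.49831227120631766
knob wrist [281.6 287.6] 0.58 [0.5776 0.0175 0.098 ]
knob side [264.6 213. ] 0.53 [0.5826 0.012  0.098 ]
  tri [0.5808 0.0167 0.1037] [0.4, 0.4]
pin wrist [275.4 329. ] 0.56 [0.5585 0.0274 0.098 ]
pin side [270.5 220. ] 0.6 [0.5602 0.0327 0.098 ]
  tri [0.5593 0.029  0.0959] [2.2, 2.2]
boss side [267.  228.4] 0.81 [0.5746 0.0205 0.045 ]
```

Request:
play_rows --moves '[[[0,0,0.15,0,0,0.14],[0,0,0.15,0,0,0.14],[0,0,0.15,0,0,0.14],[0,0,0.15,0,0,0.14],[0,0,0.15,0,0,0.14]]]'

```text
time_s: 17.6
position: [0.5758, 0.0174, 0.0924]
tcp_rot: [[0.509, -0.861, 0.005], [-0.861, -0.509, -0.002], [0.005, -0.003, -1.0]]
force: [3.1, -3.0, -3.4]
opening: 0.498
grasp_force: 30.0
```

Request:
play_rows --moves '[[[0,0,0,0,0,0],[0,0,0,0,0,0],[0,0,0,0,0,0],[0,0,0,0,0,0]]]' --fingers 0.5

```text
time_s: 18.0
position: [0.5728, 0.019, 0.092]
tcp_rot: [[0.512, -0.859, -0.002], [-0.859, -0.512, 0.0], [-0.001, 0.001, -1.0]]
force: [0.6, 0.7, -0.1]
opening: 0.725
grasp_force: 0.0
```

Request:
play_rows --moves '[[[0,0,0,0,0,-0.14],[0,0,0,0,0,-0.14],[0,0,0,0,0,-0.14],[0,0,0,0,0,-0.14],[0,0,0,0,0,-0.14]]]'

```text
time_s: 18.5
position: [0.5731, 0.0189, 0.0921]
tcp_rot: [[0.947, -0.322, -0.001], [-0.322, -0.947, 0.0], [-0.001, 0.0, -1.0]]
force: [-0.9, 0.1, 0.7]
opening: 0.748
grasp_force: 0.0
```

Request:
play_rows --moves '[[[0,0,0,0,0,-0.14],[0,0,0,0,0,-0.14],[0,0,0,0,0,-0.14],[0,0,0,0,0,-0.14],[0,0,0,0,0,-0.14]]]'

```text
time_s: 19.0
position: [0.5731, 0.0189, 0.0921]
tcp_rot: [[0.932, 0.364, -0.001], [0.364, -0.932, 0.0], [-0.001, -0.0, -1.0]]
force: [-0.3, -0.0, -0.7]
opening: 0.753
grasp_force: 0.0
```

```bash
python3 look.py l_wrist
```

```text
tcp [0.5731 0.0189 0.092 ] q [-9.3 37.9 96.2  0.  45.9 59.8] t 19.1 F [-0.4  1.1  0.8] g 0.0 0.7511155604641413
knob wrist [282.9 278.5] 0.9 [0.5788 0.0208 0.098 ]
pin wrist [238.7 276.8] 0.9 [0.5725 0.0393 0.098 ]
boss side [269.2 230.2] 0.81 [0.5668 0.0254 0.045 ]
```

View pics/l_wrist.png

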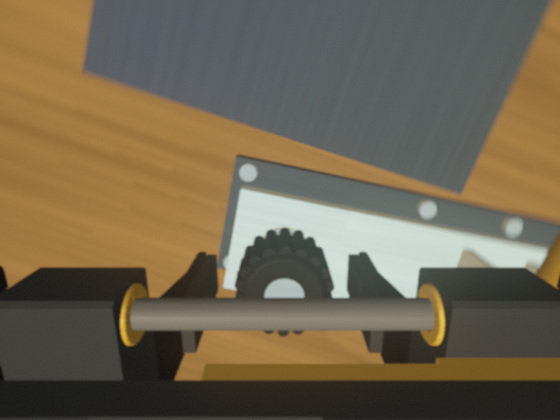

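The knob is at (284,285), central between the open jaws, but the pin lies under the left pad. I'll back off a further 24° so the pads miss it, then regrip.

Request:
play_rows --moves '[[[3,0,0,0,0,0],[0,0,0,0,0,-0.14],[0,0,0,0,0,-0.14],[0,0,0,0,0,-0.14],[0,0,0,0,0,0]]]'

```text
time_s: 19.9
position: [0.5766, 0.0198, 0.0921]
tcp_rot: [[0.708, 0.706, 0.0], [0.706, -0.708, 0.0], [0.0, 0.0, -1.0]]
force: [0.4, -0.2, -0.8]
opening: 0.748
grasp_force: 0.0
```

Request:
play_rows --moves '[[[0,0,0,0,0,0],[0,0,0,0,0,0],[0,0,0,0,0,0],[0,0,0,0,0,0],[0,0,0,0,0,0]]]' --fingers -1

```text
time_s: 20.4
position: [0.5763, 0.0198, 0.0921]
tcp_rot: [[0.708, 0.706, -0.0], [0.706, -0.708, 0.0], [-0.0, -0.0, -1.0]]
force: [-0.1, 1.1, 0.9]
opening: 0.497
grasp_force: 30.0
```

Request:
play_rows --moves '[[[0,0,0,0,0,0],[0,0,0.13,0,0,0.14],[0,0,0.13,0,0,0.14],[0,0,0.13,0,0,0.14],[0,0,0.13,0,0,0.14]]]'

```text
time_s: 20.9
position: [0.5772, 0.0195, 0.0916]
tcp_rot: [[0.976, 0.217, 0.002], [0.217, -0.976, -0.001], [0.002, 0.001, -1.0]]
force: [1.0, -0.7, -1.4]
opening: 0.5
grasp_force: 30.0
```

Request:
play_rows --moves '[[[0,0,0.13,0,0,0.14],[0,0,0.13,0,0,0.14],[0,0,0.13,0,0,0.14],[0,0,0.13,0,0,0.14],[0,0,0,0,0,0]]]'

```text
time_s: 21.4
position: [0.5766, 0.0189, 0.091]
tcp_rot: [[0.945, -0.328, 0.0], [-0.328, -0.945, -0.001], [0.001, 0.001, -1.0]]
force: [-0.3, -3.9, -1.3]
opening: 0.499
grasp_force: 30.0
```

```bash
python3 look.py m_wrist
```

```text
tcp [0.5766 0.019  0.091 ] q [-9.2 38.2 95.8 -0.1 46.  99.9] t 21.5 F [-0.2 -3.7 -1. ] g 29.977495833300054 0.4996730799428687
knob wrist [278.  285.3] 0.85 [0.5802 0.019  0.098 ]
knob side [267.5 215.8] 0.5 [0.5722 0.02   0.098 ]
  tri [0.5753 0.0184 0.0935] [2.9, 2.9]
pin wrist [237.5 267.5] 0.82 [0.594  0.0327 0.098 ]
pin side [260. 218.] 0.69 [0.5897 0.0328 0.098 ]
  tri [0.5916 0.0325 0.0961] [1.8, 1.8]
boss wrist [279.2 284.9] 0.71 [0.5539 0.028  0.045 ]
boss side [268.2 228.6] 0.72 [0.5711 0.0204 0.045 ]
  tri [0.5647 0.0279 0.0585] [4.4, 4.4]
```

Request:
play_rows --moves '[[[0,0,0.13,0,0,0.14],[0,0,0.13,0,0,0.14],[0,0,0,0,0,0],[0,0,0,0,0,0],[0,0,0,0,0,0]]]'

```text
time_s: 22.3
position: [0.5763, 0.0189, 0.0908]
tcp_rot: [[0.818, -0.576, -0.0], [-0.576, -0.818, -0.001], [0.001, 0.001, -1.0]]
force: [-0.9, -5.3, -0.6]
opening: 0.497
grasp_force: 30.0
```

```bash
python3 look.py n_wrist; python3 -c "
from h import *
w=cv2.imread('pics/n_wrist.png');i=bot.capture('side')['image']
cv2.imwrite('pics/n.png',np.hstack([cv2.resize(i[150:270,190:350],(400,300)),cv2.resize(w,(400,300))]))"
```

```text
tcp [0.5763 0.0189 0.0908] q [-9.200e+00  3.820e+01  9.580e+01 -1.000e-01  4.600e+01  1.161e+02] t 22.4 F [-0.5 -7.  -0.3] g 29.974644714966416 0.49792441004267973
knob wrist [279.3 281.1] 0.8 [0.5813 0.016  0.098 ]
knob side [266.4 214.9] 0.61 [0.576  0.0175 0.098 ]
  tri [0.5783 0.0161 0.095 ] [1.9, 1.9]
pin wrist [236.4 269.5] 0.86 [0.5965 0.028  0.098 ]
pin side [260.5 220.5] 0.51 [0.5858 0.0412 0.098 ]
  tri [0.5909 0.032  0.0858] [2.0, 2.0]
boss side [267.7 228.5] 0.63 [0.5725 0.0204 0.045 ]
```

View pics/n.png

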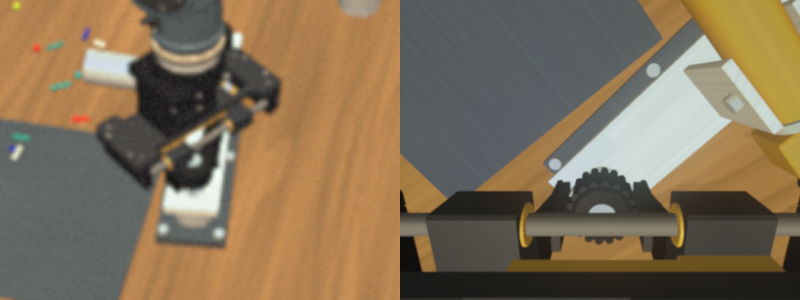

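The screw is gripped at 30 N and upright, with the pin a full turn past the drop. The hand has come down about 6 mm since the drop, and nothing around it is disturbed. I'll hand in.

```bash
python3 -c "
from rig import bot
print(bot.hand_in())"
```

```text
the job is handed in; nothing more can be done
None
```

I turned the left screw backward until it dropped one thread, then forward about one full turn, and handed in at about 22 s with its knob still gripped at 30 N; no verdict came back, and its height and tilt at the end were inferred from the arm's readings, not measured directly.

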